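Load the wax block under the saw guide and bolt it in

TASK

Load the blue wax block into the saw guide for slicing: slide it flat along the bench, without lifting it, to the right through the gap in the guide up to the right-hand fence, and then away from you under the clear plate until it is fully home against the end stop. Then slide the red-knobbed bolt fully to the left so that it locks the block in, let go, and leave the other things on the bench where they are.

Things in the scene. Friction and masses are not known exactly. Their poses are not given: they have to be found in the camera images.
- saw_jig: Aluminium saw guide fixed to the bench; yaw within 0.2 rad of 0. Origin: on the bench, under the middle of the block when the block is fully home. x points away from the robot to the end stop, y left to the side where the block enters. In its frame, mm: right fence inner face y = -25 (12 thick, x -116 to 50); end stop inner face x = 37.5 (12.5 thick). Fences 34 high; no floor, the block slides on the bench.
- gap (a point): On the bench, middle of the gap in the left side by which the block enters: 93 mm wide, at x = -66, y = 37 in the guide's frame, axes as the guide's. On its far side is the left fence (y 31 to 43, x -20 to 50, rounded nose), on its near side a guide block (x -125 to -113, y 40 to 64); both 34 mm high. To the right of the guide block, up to the right fence, the bench is free and open towards the robot.
- plate_edge (a point): Middle of the near edge of the clear plate (x = -18 in the guide's frame), at its underside, 34 mm above the bench; axes as the guide's. The plate covers the bay from here to x = 50, y -37 to 43; its top is at 42 mm, screw heads to 45. The bay under it is 56 mm wide in y (-25 to 31). With the block home, its near 19 mm stick out from under the plate.
- wax_block_mid (a point): Centre (14 mm above its underside) of the loose block of hard blue wax, 50 (its x) x 75 (its y) x 28 (z) mm, about 0.1 kg. It starts on the bench to the left of the gap, its long axis (y) within 0.3 rad of the guide's x axis. Home, its centre is at x = 0, y = 0 (up to 6 mm more to the left is free play) in the guide's frame, its long axis along the guide's x.
- wax_block: The same blue wax block; this origin is the centre of its underside.
- bolt_knob (a point): Middle of the bolt's upright red knob, 45 mm above the bench; 13 mm in diameter (17 at the top), red from 28 to 64 mm above the bench, free all round above 35 mm (the channel below it is 22 high). In the guide's frame at x = -46.5 mm and y = -84 mm + bolt travel (-48 mm when shut). Shut, the 12 mm wide bolt stands across the block's near face, 3 mm from it.
- bolt (a joint): Travel of the steel bolt in m: 0 drawn back to the right, 0.036 fully shut; it slides towards the guide's +y, through the right fence, to the right of which its knob stands. It stays where it is left; friction about 2 N. It starts between 0 and 0.006.
- green_block: Bystander: loose green wax block, 42 x 55 x 24 mm, origin under its centre. Must stay.
- beaker: Bystander: loose milky plastic beaker, 61 mm in diameter, 88 high, origin under its centre. Must stay.
- lamp_bottle: Bystander: loose spirit lamp of grey glass, 66 mm in diameter, 69 high, origin under its centre. Must stay.
- tape: Bystander: loose roll of tan tape, 73 mm in diameter, 18 high, origin under its centre. Must stay.

How it is judged:
By the outcome, as a careful person would: the job done as asked, in the order asked, and still so for the second after the job is handed in, with the robot touching nothing.
It also fails if it takes over 58 s, if anything falls off the work surface, if the arm or the gripper's body presses on something with over 40 N, if the wrist force passes 120 N, or if a joint passes its speed limit or range.

ROBOT

A 7-joint arm with a two-finger parallel gripper is mounted at the origin on a cart in front of the work surface, level with it; the furniture and walls round the work are solid. World frame = base frame: x ahead of the robot, y to its left, z up, the work surface at z = 0. Lengths are in m, angles in rad, forces in N, time in s.
With the tool pointing down it reaches from about 0.4 to 0.85 m from the base axis. Payload 10.4 kg.
Tool frame: the origin (TCP) lies on the centre line of the jaws, within the pads' length; the fingertips stand 17 mm ahead of it and the grasp point (between the pads) lies 2 mm behind it; z points along the fingers, y is the line along which they close (so a half turn about z gives the same grasp; the last joint's range is limited). The gripper opens to 85 mm and grips with 20 to 120 N. Pads are 22 mm wide; open, the fingers measure 114 mm over their backs; the gripper's body (76 mm by 85 mm) begins 54 mm behind the grasp point. The pads swing forward as they close: fully open they stand 13 mm farther back than shut.
Start: joints at [-1.334, 0.332, -0.065, 1.46, 0.022, 1.35, -0.088], TCP at [0.161, 0.604, 0.248] pointing down, gripper open.
Joint ranges: [-2.6, 2.6], [-0.5, 2.12], [-1.47, 1.34], [0.16, 2.42], [-1.27, 4.41], [0.06, 2.06], [-2.6, 2.6]. Speed limits (rad/s): [2.22, 2.22, 2.79, 2.79, 3.14, 3.14, 3.14].

INTERFACE

Orientations are given as a unit quaternion [x, y, z, w].
In Python, from workcell import sensors, imaging, order, spotter gives the robot as it stands. The module is installed in compiled form; this text tells all that it offers.
- The arm moves only by the shell command python3 -m inch 'ROWS' [FORCE]. ROWS is JSON, a list that holds one entry, the list of rows, each a list of 7 numbers: the shift along the tool's x, y, z in m, then the turn, a rotation vector about the tool's x, y, z in rad, then the closure, from -1 (fully open) to 1 (shut). In form: [[[x, y, z, ax, ay, az, hand], ...]]. A call has 1 to 10 rows; each row is the pose to reach, as a shift and turn from the pose commanded when the call began, along the tool's axes at that moment; what a row does not reach only later rows make up. A row lasts 1/10 s, in which the tool goes at most 50 mm and 8.59 degrees, less where a joint would pass 70% of its speed; a pose out of reach is approached as far as the arm can. A call with a gripper value outside its range is refused whole. The fingers move at their own pace and stop on an object; FORCE is the grip in N (left out, the last holds). Time passes only in rows, so rows that repeat a pose let the fingers close. It gives the time, the measured TCP pose, the force, the opening and the grip force at its end, in the units of the state.
- sensors.get_obs(): the state, without advancing time (a new reading comes with each control period).
- imaging.camera(name): name is "side" or "top" or "wrist"; returns the picture (480x640x3 uint8, blue, green, red); there is no depth.
- imaging.calibration(name): a dict with "mtx" (3x3 intrinsics, pixels), "R" (3x3) and "t" (3): a world point X has camera coordinates R X + t; the wrist camera has in their place "tool_from_camera" (4x4, takes a point from camera to tool coordinates, whose origin is the TCP and whose axes are the flange's). Camera axes: x right, y down, z forward; pixel columns grow to the right and rows downward; lengths in m; the calibration is good to about 2 mm. The wrist camera is an equidistant fisheye: a pixel r from the principal point sees the ray r / f radians off the axis. A picture is of the moment at which its call begins: read the wrist's pose just before it. calibration takes no time and is no camera call.
- order.hand_in(): hands the job in; it is judged then, once.
Trained networks look in the newest picture that a camera, given by its name, has taken for a name from the list of things; names that differ only in an ending like _2 or _b are one class to them, and where a whole thing is asked for, a point or a joint stands for the part that bears it (a point fixed in the world has none). Each returns a list of dicts, best first, with "conf" (0 to 1); they miss things now and then, are a little off and sometimes report something else, mostly with a low value. They report only what shows in the picture. A call takes as long as a camera call.
- spotter.look_for(label, camera): "pixel" ([column, row] in pixels, amid what is visible of it).
The state is a dict: "clock": time; "joint_pos": joint angles; "joint_velocities": joint speeds; "tau": joint torques, N m; "position": TCP position; "ee_rot": TCP orientation; "ft_force": force on the tool from outside, world axes, zero at the start; "torque": the same for the moment, N m; "grip_width": opening from 0.0 (shut) to 1.0 (fully open); "grasp_force": force on a finger pad.
Only numpy, scipy, OpenCV 4.12 (cv2) and the standard library are available. Lean on these libraries where they do the work, as an engineer would, in place of code of your own. Each camera call takes 0.05 s, during which the arm holds its last target. There are 200 camera calls.

## Working session

There is one attempt and no reset: what is moved stays moved. The work goes in short steps, Python scripts to look and compute and a shell command to move; the robot and the scene stay as the last step left them, time stands still between calls to the robot, and variables do not carry over. Pictures are saved under pics/ and viewed, at most 10 in all, crops included, and the job is handed in when it is done.

```bash
mkdir -p pics
cat > h.py <<'E'
import numpy as np, cv2
from workcell import sensors, imaging, order, spotter
def ray(cam,px):
    c=imaging.calibration(cam); R=np.array(c["R"]);t=np.array(c["t"]).ravel()
    d=R.T@np.linalg.inv(c["mtx"])@np.array([px[0],px[1],1.]); return -R.T@t,d
def at(cam,px,z):
    o,d=ray(cam,px); return o+d*(z-o[2])/d[2]
def proj(cam,X):
    c=imaging.calibration(cam); p=np.array(c["R"])@np.array(X,float)+np.array(c["t"]).ravel(); p=np.array(c["mtx"])@p; return p[:2]/p[2]
E
python3 - <<'E'
from h import *
np.set_printoptions(precision=3,suppress=True)
s=sensors.get_obs(); print(s["clock"],s["position"],s["ee_rot"],s["ft_force"],s["grip_width"])
for c in ("top","side"):
    im=imaging.camera(c); cv2.imwrite(f"pics/{c}0.png",im)
    print(c,ray(c,(320,240)))
    for n,z in (("wax_block",.028),("saw_jig",.034),("bolt_knob",.064),("green_block",.024),("beaker",.08),("lamp_bottle",.06),("tape",.018)):
        for r in spotter.look_for(n,c)[:2]: print(n,round(r["conf"],2),np.array(r["pixel"]),at(c,r["pixel"],z))
E
```

```text
0.0 [0.16  0.604 0.247] [ 0.13   0.992 -0.001 -0.   ] [0.744 0.144 0.377] 0.9997264199831593
top (array([0.549, 0.079, 0.918]), array([ 0.082, -0.   , -0.997]))
wax_block 0.65 [249.6 316. ] [0.481 0.206 0.028]
saw_jig 0.77 [310.7 286.1] [0.537 0.095 0.034]
saw_jig 0.3 [247.  313.2] [0.487 0.21  0.034]
bolt_knob 0.74 [340.1 310.3] [0.496 0.042 0.064]
green_block 0.96 [391.4 182.2] [ 0.733 -0.054  0.024]
beaker 0.69 [211.1 193.5] [0.698 0.271 0.08 ]
lamp_bottle 0.73 [307.8 152.5] [0.778 0.102 0.06 ]
tape 0.74 [248.  150.2] [0.793 0.218 0.018]
side (array([0.276, 0.636, 0.609]), array([ 0.416, -0.616, -0.669]))
wax_block 0.76 [363.7 326.4] [0.48  0.222 0.028]
saw_jig 0.75 [379.7 268.4] [0.515 0.11  0.034]
bolt_knob 0.76 [415.4 244.3] [0.481 0.057 0.064]
green_block 0.83 [322.4 186.9] [ 0.724 -0.037  0.024]
beaker 0.78 [226.3 272.2] [0.681 0.284 0.08 ]
lamp_bottle 0.71 [255.8 212.5] [0.752 0.132 0.06 ]
tape 0.67 [202.9 246.9] [0.804 0.219 0.018]
```

View pics/top0.png

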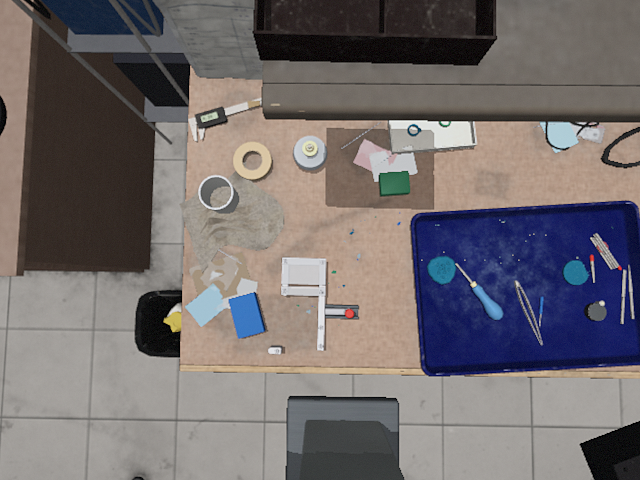

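View pics/side0.png

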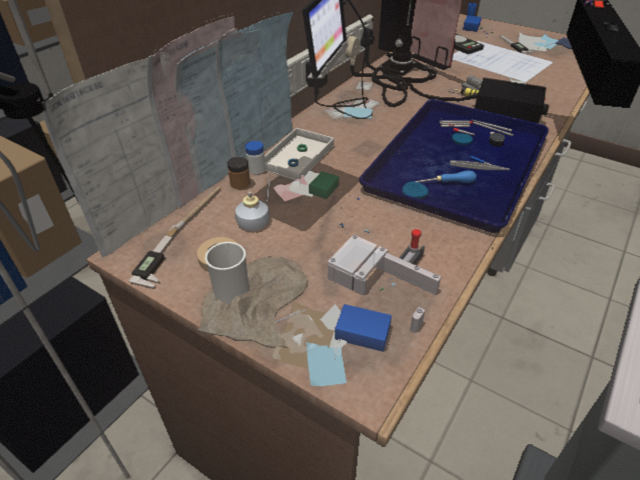

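The top picture shows the jig: plate at about (304,277), right fence running down to (322,350), guide block (275,350), knob (350,313) and wax block (247,315). The side picture agrees. Next I'll take finer poses for the block and jig.

Run:
```python
from h import *
np.set_printoptions(precision=3,suppress=True)
im=cv2.imread("pics/top0.png")
cv2.imwrite("pics/crop.png",cv2.resize(im[245:365,220:380],None,fx=5,fy=5,interpolation=cv2.INTER_CUBIC))
for cam in("top","side"):
    im=cv2.imread(f"pics/{cam}0.png")
    hsv=cv2.cvtColor(im,cv2.COLOR_BGR2HSV)
    m=cv2.inRange(hsv,(100,150,60),(125,255,255))
    if cam=="top": m[:, :220]=0; m[:,280:]=0; m[:280]=0
    else: m[:300]=0; m[:,:320]=0; m[:,400:]=0
    c=max(cv2.findContours(m,0,2)[0],key=cv2.contourArea)
    P=np.array([at(cam,p,.028)[:2] for p in c[:,0]])
    print(cam,cv2.contourArea(c),cv2.minAreaRect((P*1000).astype(np.float32)))
```

```text
top 1047.0 ((483.15911865234375, 211.4390869140625), (73.5329818725586, 50.75800323486328), 16.102127075195312)
side 1173.5 ((483.8930969238281, 215.28762817382812), (72.14110565185547, 47.76966094970703), 16.0778751373291)
```

View pics/crop.png

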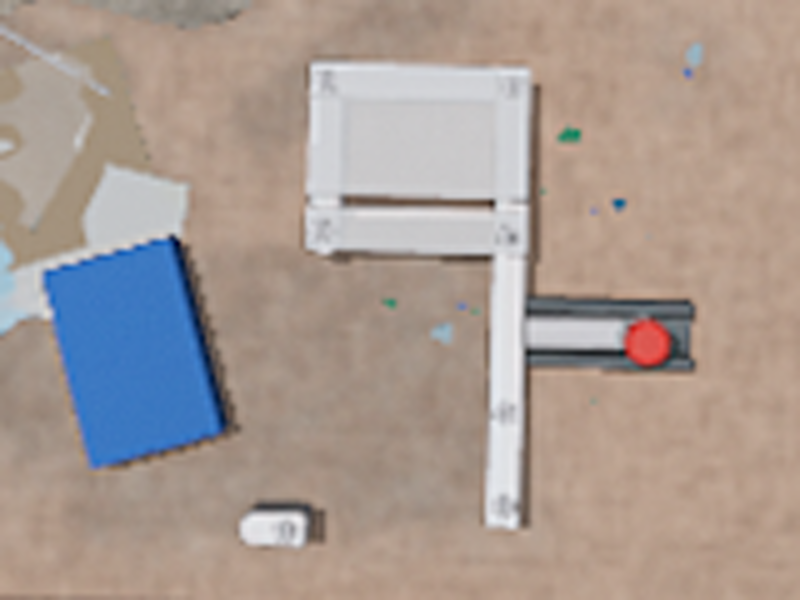

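```bash
cat >> h.py <<'E'
def jp(J,p):  # jig mm -> world m
    c,s=np.cos(J[2]),np.sin(J[2]); return np.array([J[0]+(c*p[0]-s*p[1])/1e3,J[1]+(s*p[0]+c*p[1])/1e3])
def tool(s=None):
    from scipy.spatial.transform import Rotation as Ro
    s=s or sensors.get_obs(); return np.array(s["position"]),Ro.from_quat(s["ee_rot"])
def goto(xyz,yaw):  # needed shift & turn in tool frame; yaw = world direction of tool y, tool z down
    from scipy.spatial.transform import Rotation as Ro
    p,R=tool(); y=np.array([np.cos(yaw),np.sin(yaw),0]);z=np.array([0,0,-1.])
    G=Ro.from_matrix(np.c_[np.cross(y,z),y,z])
    return R.inv().apply(np.array(xyz)-p),(R.inv()*G).as_rotvec()
E
python3 - <<'E'
from h import *
from scipy.optimize import least_squares
np.set_printoptions(precision=4,suppress=True)
pts=[((311,62),(50,43,42)),((530,68),(50,-37,42)),((527,256),(-18,-37,42)),((304,250),(-18,43,42)),((487,527),(-116,-25,34)),((520,528),(-116,-37,34)),((274,527),(-119,52,34))]
px=[np.array(c)/5+[220-.4,245-.4] for c,_ in pts]
f=lambda J:np.concatenate([at("top",q,p[2]/1e3)[:2]-jp(J,p) for q,(_,p) in zip(px,pts)])*1e3
r=least_squares(f,[.55,.1,0],x_scale=[.01,.01,.1]);J=r.x;print(J,r.fun.reshape(-1,2))
k=at("top",np.array((648,342))/5+[219.6,244.6],.064)[:2]
c,s=np.cos(J[2]),np.sin(J[2])
inv=lambda w:np.array([[c,s],[-s,c]])@(np.array(w)-J[:2])*1e3
print("knob jig",inv(k),"block jig",inv((.4835,.2125)),np.degrees(J[2]))
print("knob world",k)
# side check
for p in ((50,43,42),(-18,43,42),(-18,-37,42),(-116,-25,34)): print(p,proj("side",[*jp(J,p),p[2]/1e3]))
E
```

```text
[ 0.5388  0.1053 -0.0126] [[-0.1856 -0.0893]
 [-0.3857  0.3234]
 [-0.2115 -0.1767]
 [-0.1356  0.3563]
 [ 0.0182 -0.1293]
 [-0.0098 -0.0335]
 [ 0.91   -0.2509]]
knob jig [-46.3222 -79.9738] block jig [-56.6591 106.4935] -0.7243607371797717
knob world [0.4915 0.0259]
(50, 43, 42) [328.5331 260.7922]
(-18, 43, 42) [364.5957 277.8303]
(-18, -37, 42) [389.1134 249.0153]
(-116, -25, 34) [439.6943 280.7386]
```

Fit residuals are under 1 mm, and the bolt reads about 4 mm travel, which is plausible. Now I'll compute the approach to the block's left face.

Run:
```python
from h import *
np.set_printoptions(precision=4,suppress=True)
print(*goto((.467,.270,.12),.281))
```

```text
[-0.382  -0.2441  0.1283] [ 0.0001 -0.0001  1.03  ]
```

```bash
python3 -m inch '[[[-0.08,-0.05,0.02,0,0,0.15,0],[-0.12,-0.08,0.03,0,0,0.3,0],[-0.16,-0.11,0.04,0,0,0.45,0],[-0.2,-0.135,0.06,0,0,0.6,0],[-0.25,-0.16,0.08,0,0,0.75,0],[-0.29,-0.19,0.1,0,0,0.9,0],[-0.33,-0.22,0.115,0,0,1.03,0],[-0.382,-0.244,0.128,0,0,1.03,0],[-0.382,-0.244,0.128,0,0,1.03,0],[-0.382,-0.244,0.128,0,0,1.03,0]]]' 40
python3 -m inch '[[[0,0,0,0,0,0,0],[0,0,0,0,0,0,0]]]'
python3 - <<'E'
from h import *
np.set_printoptions(precision=4,suppress=True)
s=sensors.get_obs();print(s["clock"],s["grip_width"],*goto((.467,.270,.024),.281))
cv2.imwrite("pics/w1.png",imaging.camera("wrist"));c=imaging.calibration("wrist");print(c)
E
```

```text
clock: 1.8
position: [0.4696, 0.2656, 0.1194]
ee_rot: [0.603, 0.798, -0.001, 0.001]
ft_force: [-0.3, 0.4, 0.0]
grip_width: 0.499
grasp_force: 0.0
clock: 2.0
position: [0.4669, 0.2703, 0.1203]
ee_rot: [0.601, 0.799, -0.0, -0.0]
ft_force: [-0.6, 1.1, 0.4]
grip_width: 0.502
grasp_force: 0.0
2.0 0.5016006094222066 [-0.0003  0.      0.0963] [-0.0002 -0.0002 -0.0006]
{'mtx': array([[371.6483,   0.    , 317.8303],
       [  0.    , 371.6483, 241.8818],
       [  0.    ,   0.    ,   1.    ]]), 'tool_from_camera': array([[ 0.0011, -0.9452, -0.3264,  0.0847],
       [ 1.    ,  0.0009,  0.0008,  0.0001],
       [-0.0005, -0.3264,  0.9452, -0.1266],
       [ 0.    ,  0.    ,  0.    ,  1.    ]])}
```

View pics/w1.png

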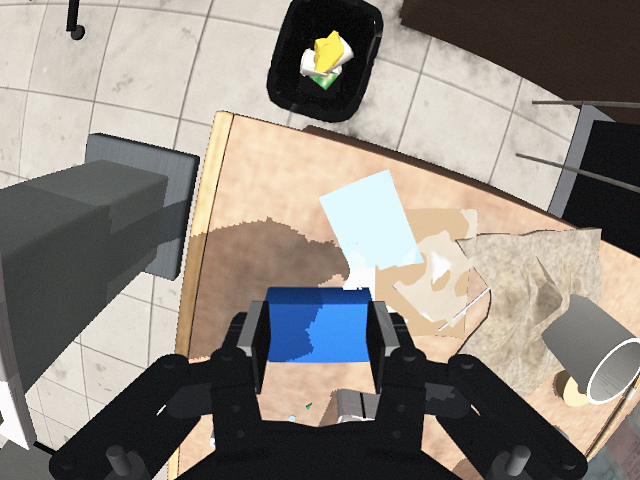

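The wrist view shows the block centred between the fingers (face edges at about (265–372, 288–305)). That gives the left face 35 mm ahead, as predicted. Descending now.

```bash
python3 -m inch '[[[0,0,0.045,0,0,0,0],[0,0,0.08,0,0,0,0],[0,0,0.095,0,0,0,0],[0,0,0.095,0,0,0,0],[-0.01,0,0.095,0,0,0,0],[-0.02,0,0.095,0,0,0,0],[-0.024,0,0.095,0,0,0,0],[-0.024,0,0.095,0,0,0,0]]]'
python3 - <<'E'
from h import *
np.set_printoptions(precision=4,suppress=True)
J=(.5388,.1053,-.0126)
for p in ((-62,85),(-66,55),(-66,38)): print(*goto((*jp(J,p),.024),-.0126))
E
```

```text
clock: 2.85
position: [0.4747, 0.2462, 0.0263]
ee_rot: [0.602, 0.799, 0.001, 0.0]
ft_force: [0.3, -0.3, 0.6]
grip_width: 0.503
grasp_force: 0.0
[-0.0539 -0.0121  0.0023] [ 0.0015 -0.0007  0.2917]
[-0.0815 -0.0246  0.0023] [ 0.0015 -0.0007  0.2917]
[-0.0978 -0.0294  0.0023] [ 0.0015 -0.0007  0.2917]
```

```bash
python3 -m inch '[[[-0.006,-0.001,0.002,0,0,0.03,0],[-0.012,-0.002,0.002,0,0,0.06,0],[-0.018,-0.003,0.002,0,0,0.09,0],[-0.024,-0.0045,0.002,0,0,0.12,0],[-0.030,-0.006,0.002,0,0,0.15,0],[-0.036,-0.0075,0.002,0,0,0.18,0],[-0.042,-0.009,0.002,0,0,0.22,0],[-0.048,-0.0105,0.002,0,0,0.26,0],[-0.054,-0.012,0.002,0,0,0.29,0],[-0.054,-0.012,0.002,0,0,0.29,0]]]'
python3 - <<'E'
from h import *
np.set_printoptions(precision=4,suppress=True)
J=(.5388,.1053,-.0126)
for p in ((-66,55),(-66,38)): print(*goto((*jp(J,p),.024),-.0126))
a=imaging.camera("top")[245:365,220:380]; b=imaging.camera("side")[220:360,300:460]
a=cv2.resize(a,(400,300),interpolation=2);b=cv2.resize(b,(400,350),interpolation=2)
o=np.zeros((350,800,3),np.uint8);o[:300,:400]=a;o[:,400:]=b;cv2.imwrite("pics/p2.png",o)
E
```

```text
clock: 3.85
position: [0.4772, 0.1907, 0.0233]
ee_rot: [0.711, 0.703, -0.0, 0.0]
ft_force: [0.2, 0.1, -0.2]
grip_width: 0.499
grasp_force: 0.0
[-0.0296 -0.0033 -0.0007] [-0.0002  0.0004  0.0009]
[-0.0466 -0.0033 -0.0007] [-0.0002  0.0004  0.0009]
```

View pics/p2.png

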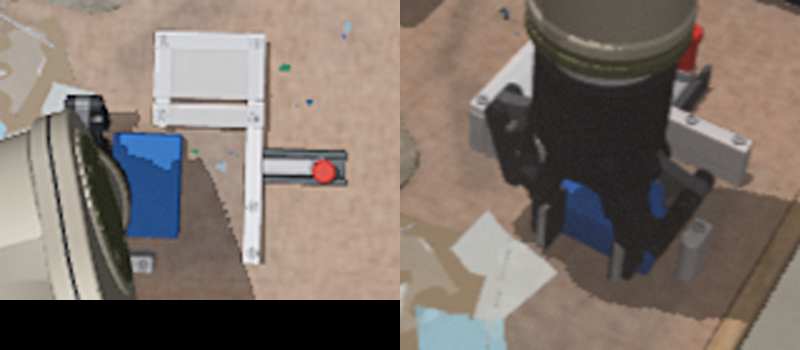

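The block has aligned with the jig (crop edges about (181,133)–(181,237)), with its far end about 4 mm short of the plate edge line. I'll keep pushing with a slight bias towards the robot.

```bash
python3 -m inch '[[[-0.005,-0.001,0,0,0,0,0],[-0.010,-0.002,0,0,0,0,0],[-0.015,-0.003,0,0,0,0,0],[-0.020,-0.004,0,0,0,0,0],[-0.025,-0.005,0,0,0,0,0],[-0.030,-0.006,0,0,0,0,0],[-0.035,-0.006,0,0,0,0,0],[-0.040,-0.006,0,0,0,0,0],[-0.044,-0.006,0,0,0,0,0],[-0.044,-0.006,0,0,0,0,0]]]'
python3 -m inch '[[[-0.0015,0,0,0,0,0,0],[-0.003,0,0,0,0,0,0],[-0.0045,0,0,0,0,0,0],[-0.0045,0,0,0,0,0,0]]]'
python3 - <<'E'
from h import *
np.set_printoptions(precision=4,suppress=True)
J=(.5388,.1053,-.0126)
print(*goto((*jp(J,(-66,38)),.024),-.0126))
E
```

```text
clock: 4.95
position: [0.4708, 0.1472, 0.0233]
ee_rot: [0.711, 0.704, -0.0, 0.0]
ft_force: [-0.4, -0.2, 0.2]
grip_width: 0.497
grasp_force: 0.0
clock: 5.35
position: [0.4707, 0.1432, 0.0233]
ee_rot: [0.71, 0.704, -0.0, -0.0]
ft_force: [-0.1, -0.4, 0.5]
grip_width: 0.499
grasp_force: 0.0
[ 0.0009  0.0026 -0.0007] [-0.0001  0.      0.0035]
```

```bash
python3 -m inch '[[[0.01,0,0,0,0,0,0],[0.015,0,0,0,0,0,0],[0.02,0,-0.03,0,0,0,0],[0.02,0,-0.07,0,0,0,0],[0.02,0,-0.1,0,0,0,0],[0.02,0,-0.1,0,0,0,0],[0.02,0,-0.1,0,0,0,0]]]'
python3 - <<'E'
from h import *
np.set_printoptions(precision=4,suppress=True)
J=(.5388,.1053,-.0126)
print(sensors.get_obs()["joint_pos"])
print(*goto((*jp(J,(-132,3)),.12),np.pi/2-.0126))
a=imaging.camera("top")[245:365,220:380]; b=imaging.camera("wrist")
a=cv2.resize(a,(400,300),interpolation=2);b=cv2.resize(b,(400,300))
o=np.hstack([a,b]);cv2.imwrite("pics/p3.png",o)
E
```

```text
clock: 6.05
position: [0.471, 0.1642, 0.1237]
ee_rot: [0.71, 0.704, 0.001, -0.0]
ft_force: [0.2, 0.6, 0.5]
grip_width: 0.499
grasp_force: 0.0
[-0.8081  0.1686  0.4163  1.9585 -0.08    1.0287 -0.3639]
[-0.0548 -0.0637  0.0035] [ 0.0016 -0.     -1.5663]
```

View pics/p3.png

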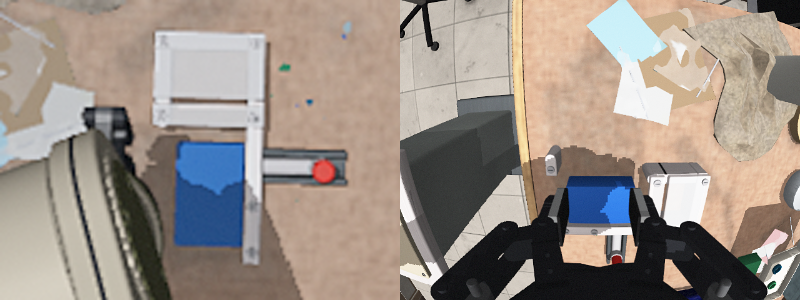

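The block is in the guide, straight and against the right fence: crop right edge at about x=244, rows 142–247. Now I'll go round to its near side.

```bash
python3 -m inch '[[[-0.01,-0.01,0,0,0,-0.15,0.7],[-0.02,-0.02,0,0,0,-0.3,0.7],[-0.03,-0.03,0,0,0,-0.45,0.7],[-0.04,-0.04,0,0,0,-0.6,0.7],[-0.045,-0.05,0,0,0,-0.75,0.7],[-0.05,-0.06,0,0,0,-0.9,0.7],[-0.055,-0.063,0,0,0,-1.05,0.7],[-0.055,-0.063,0,0,0,-1.2,0.7],[-0.055,-0.063,0,0,0,-1.35,0.7],[-0.055,-0.063,0,0,0,-1.5,0.7]]]'
python3 -m inch '[[[0,0,0,0,0,-0.066,0.7],[0,0,0,0,0,-0.066,0.7],[0,0,0,0,0,-0.066,0.7]]]'
python3 - <<'E'
from h import *
np.set_printoptions(precision=4,suppress=True)
J=(.5388,.1053,-.0126)
print(*goto((*jp(J,(-132,2)),.024),np.pi/2-.0126))
cv2.imwrite("pics/w3.png",imaging.camera("wrist"))
E
```

```text
clock: 7.15
position: [0.4067, 0.1087, 0.1222]
ee_rot: [0.037, 0.999, -0.001, -0.001]
ft_force: [0.3, -0.4, -0.5]
grip_width: 0.15
grasp_force: 0.0
clock: 7.45
position: [0.407, 0.1088, 0.1226]
ee_rot: [0.008, 1.0, -0.0, -0.001]
ft_force: [-0.7, 0.4, -0.8]
grip_width: 0.15
grasp_force: 0.0
[-0.      0.0002  0.0986] [-0.0008 -0.0012 -0.0034]
```

View pics/w3.png

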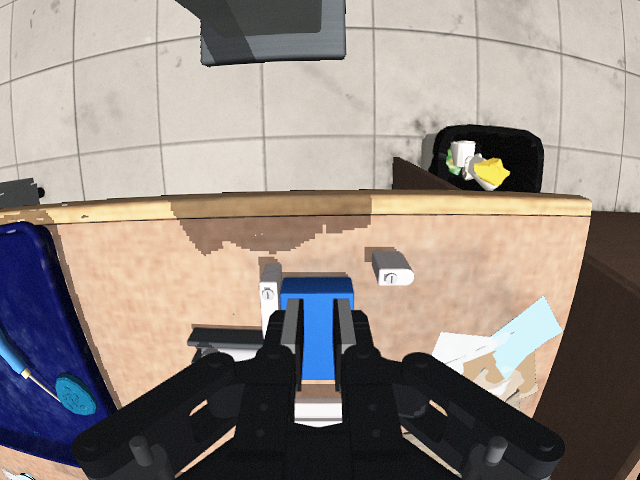

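Block's near edge is about 27 mm ahead (row ~293) and centred (cols 281–354), with fingers clear of the fence. I'll descend and push away.

```bash
python3 -m inch '[[[0,0,0.045,0,0,0,0.7],[0,0,0.08,0,0,0,0.7],[0,0,0.098,0,0,0,0.7],[0,0,0.098,0,0,0,0.7],[-0.01,0,0.098,0,0,0,0.7],[-0.016,0,0.098,0,0,0,0.7],[-0.022,0,0.098,0,0,0,0.7],[-0.028,0,0.098,0,0,0,0.7],[-0.034,0,0.098,0,0,0,0.7],[-0.040,0,0.098,0,0,0,0.7]]]'
python3 -m inch '[[[-0.006,0,0,0,0,0,0.7],[-0.012,0,0,0,0,0,0.7],[-0.018,0,0,0,0,0,0.7],[-0.024,0,0,0,0,0,0.7],[-0.030,0,0,0,0,0,0.7],[-0.034,0,0,0,0,0,0.7],[-0.037,0,0,0,0,0,0.7],[-0.037,0,0,0,0,0,0.7]]]'
python3 - <<'E'
from h import *
np.set_printoptions(precision=4,suppress=True)
J=(.5388,.1053,-.0126)
print(*goto((*jp(J,(-48.5,2)),.024),np.pi/2-.0126))
cv2.imwrite("pics/w4.png",cv2.resize(np.vstack([imaging.camera("top")[245:365,220:380],imaging.camera("side")[210:330,320:480]]),None,fx=2.5,fy=2.5,interpolation=2))
E
```

```text
clock: 8.5
position: [0.448, 0.1085, 0.0255]
ee_rot: [0.007, 1.0, 0.0, 0.0]
ft_force: [-1.3, 0.5, 1.5]
grip_width: 0.153
grasp_force: 0.5
clock: 9.3
position: [0.4848, 0.1079, 0.0253]
ee_rot: [0.007, 1.0, 0.0, 0.0]
ft_force: [-0.9, 0.5, -0.0]
grip_width: 0.149
grasp_force: 0.0
[-0.0055  0.0001  0.0013] [ 0.      0.0004 -0.0013]
```

View pics/w4.png

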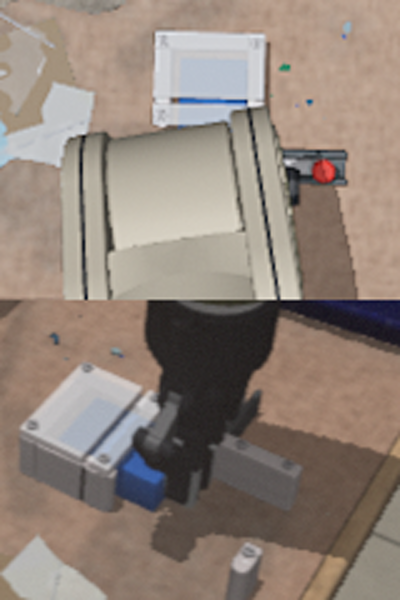

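The block is under the plate (blue visible through it, far edge about crop row 56). Now the last few millimetres, feeling for the stop.

```bash
python3 -m inch '[[[-0.0015,0,0,0,0,0,0.7],[-0.003,0,0,0,0,0,0.7],[-0.004,0,0,0,0,0,0.7],[-0.005,0,0,0,0,0,0.7],[-0.005,0,0,0,0,0,0.7]]]'
python3 -m inch '[[[-0.001,0,0,0,0,0,0.7],[-0.001,0,0,0,0,0,0.7]]]'
python3 -m inch '[[[-0.001,0,0,0,0,0,0.7],[-0.001,0,0,0,0,0,0.7]]]'
```

```text
clock: 9.9
position: [0.4895, 0.1078, 0.0253]
ee_rot: [0.007, 1.0, 0.0, 0.0]
ft_force: [-0.3, 0.4, -0.2]
grip_width: 0.148
grasp_force: 0.0
clock: 10.1
position: [0.4905, 0.1078, 0.0253]
ee_rot: [0.007, 1.0, 0.0, 0.0]
ft_force: [0.6, -1.1, 0.5]
grip_width: 0.15
grasp_force: 0.0
clock: 10.3
position: [0.4914, 0.1078, 0.0253]
ee_rot: [0.007, 1.0, 0.0, -0.0]
ft_force: [-0.4, -0.1, 1.1]
grip_width: 0.154
grasp_force: 0.3
```

```bash
for i in 1 2; do python3 -m inch '[[[-0.001,0,0,0,0,0,0.7],[-0.001,0,0,0,0,0,0.7]]]' | grep -E "posi|ft_"; done
python3 -m inch '[[[-0.001,0,0,0,0,0,0.7],[-0.001,0,0,0,0,0,0.7]]]' | grep -E "posi|ft_"
```

```text
position: [0.4914, 0.1078, 0.0251]
ft_force: [-5.3, 1.0, 3.8]
position: [0.4915, 0.1078, 0.0249]
ft_force: [-9.3, -0.8, 7.7]
position: [0.4915, 0.1078, 0.0246]
ft_force: [-12.9, 1.0, 9.3]
```

Contact with the end stop at −13 N, within 1 mm of the predicted place. I'll retreat and go above the knob.

```bash
python3 -m inch '[[[0.006,0,0,0,0,0,0.7],[0.014,0,0,0,0,0,0.7],[0.018,0,0,0,0,0,0.7],[0.018,0,-0.04,0,0,0,0.7],[0.018,0,-0.08,0,0,0,0.7],[0.018,0,-0.11,0,0,0,0.3],[0.018,-0.03,-0.11,0,0,0,0.06],[0.010,-0.06,-0.11,0,0,0,0.06],[0.003,-0.082,-0.11,0,0,0,0.06],[0.003,-0.082,-0.11,0,0,0,0.06]]]' 25
python3 -m inch '[[[0,0,0,0,0,0,0.06],[0,0,0,0,0,0,0.06]]]'
python3 - <<'E'
from h import *
np.set_printoptions(precision=4,suppress=True)
J=(.5388,.1053,-.0126)
print(*goto((.4915,.0259,.057),np.pi/2-.0126))
print(spotter.look_for("bolt_knob","wrist") if imaging.camera("wrist") is not None else 0)
a=cv2.resize(imaging.camera("top")[245:365,220:380],(400,300),interpolation=2);b=cv2.resize(imaging.camera("wrist"),(400,300))
cv2.imwrite("pics/p5.png",np.hstack([a,b]))
E
```

```text
clock: 11.9
position: [0.4908, 0.0225, 0.1357]
ee_rot: [0.009, 1.0, -0.0, 0.001]
ft_force: [0.2, 0.2, -0.4]
grip_width: 0.47
grasp_force: 0.0
clock: 12.1
position: [0.4901, 0.0268, 0.1352]
ee_rot: [0.006, 1.0, 0.0, -0.0]
ft_force: [0.1, 0.2, -0.2]
grip_width: 0.472
grasp_force: 0.0
[-0.0015 -0.0009  0.0782] [ 0.0004 -0.     -0.0001]
[{'pixel': [325.4, 247.9], 'conf': 0.56}]
```

View pics/p5.png

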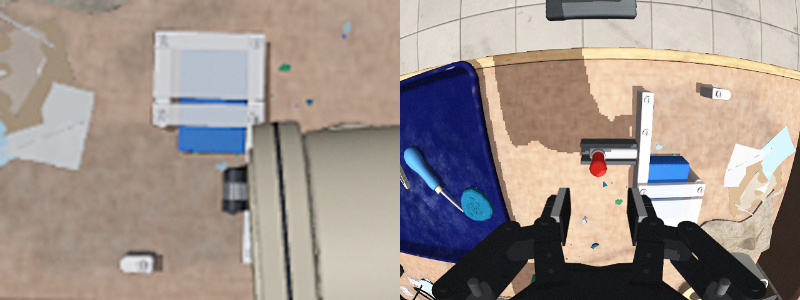

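The block sticks out about 19 mm from under the plate (crop rows 127–152), so it is home. The knob lies between the fingers (about (198,165) in the half-size wrist view). Descending and gripping.

```bash
python3 -m inch '[[[-0.0015,-0.001,0.04,0,0,0,0.06],[-0.0015,-0.001,0.07,0,0,0,0.06],[-0.0015,-0.001,0.078,0,0,0,0.06],[-0.0015,-0.001,0.078,0,0,0,0.06],[-0.0015,-0.001,0.078,0,0,0,1],[-0.0015,-0.001,0.078,0,0,0,1],[-0.0015,-0.001,0.078,0,0,0,1],[-0.0015,-0.001,0.078,0,0,0,1],[-0.0015,-0.001,0.078,0,0,0,1],[-0.0015,-0.001,0.078,0,0,0,1]]]' 25
```

```text
clock: 13.3
position: [0.4928, 0.0251, 0.0587]
ee_rot: [0.007, 1.0, 0.001, 0.001]
ft_force: [-1.1, 0.4, 7.5]
grip_width: 0.172
grasp_force: 24.5
```

```bash
python3 -m inch '[[[0,0.004,0,0,0,0,1],[0,0.008,0,0,0,0,1],[0,0.012,0,0,0,0,1],[0,0.016,0,0,0,0,1],[0,0.020,0,0,0,0,1],[0,0.024,0,0,0,0,1],[0,0.027,0,0,0,0,1],[0,0.029,0,0,0,0,1],[0,0.030,0,0,0,0,1],[0,0.030,0,0,0,0,1]]]'
for i in 1 ; do python3 -m inch '[[[0,0.001,0,0,0,0,1],[0,0.001,0,0,0,0,1]]]'| grep -E "posi|ft_"; done
python3 -m inch '[[[0,0.001,0,0,0,0,1],[0,0.001,0,0,0,0,1]]]'| grep -E "posi|ft_"
```

```text
clock: 14.3
position: [0.4932, 0.0549, 0.0587]
ee_rot: [0.007, 1.0, 0.0, 0.001]
ft_force: [-1.2, -0.4, 8.0]
grip_width: 0.172
grasp_force: 24.5
position: [0.4932, 0.0557, 0.0587]
ft_force: [-0.5, -2.1, 8.1]
position: [0.4933, 0.0567, 0.0587]
ft_force: [-0.6, -1.4, 6.4]
```

Still at friction level only, so I'll continue in 1 mm steps.

```bash
python3 -m inch '[[[0,0.001,0,0,0,0,1],[0,0.001,0,0,0,0,1]]]'| grep -E "posi|ft_"
python3 -m inch '[[[0,0.001,0,0,0,0,1],[0,0.001,0,0,0,0,1]]]'| grep -E "posi|ft_"
python3 -m inch '[[[0,0.001,0,0,0,0,1],[0,0.001,0,0,0,0,1]]]'| grep -E "posi|ft_"
```

```text
position: [0.4933, 0.0577, 0.0587]
ft_force: [-0.4, -1.9, 8.0]
position: [0.4933, 0.0582, 0.0587]
ft_force: [-1.7, -3.6, 8.4]
position: [0.4933, 0.0583, 0.0587]
ft_force: [-1.1, -6.3, 8.6]
```

```bash
python3 -m inch '[[[0,0.0015,0,0,0,0,1],[0,0.0015,0,0,0,0,1]]]'| grep -E "posi|ft_"
python3 -m inch '[[[0,-0.002,0,0,0,0,0.2],[0,-0.002,0,0,0,0,0.1],[0,-0.002,0,0,0,0,0.1],[0,-0.002,0,0,0,0,0.1],[0,-0.002,-0.02,0,0,0,0.1],[0,-0.002,-0.05,0,0,0,0.1],[0,-0.002,-0.1,0,0,0,0.1],[0.03,-0.05,-0.14,0,0,0,0.1],[0.06,-0.09,-0.16,0,0,0,0.1],[0.08,-0.13,-0.16,0,0,0,0.1]]]'
python3 -m inch '[[[0,-0.05,0,0,0,0,0.1],[0,-0.1,0,0,0,0,0.1],[0,-0.1,0,0,0,0,0.1],[0,-0.1,0,0,0,0,0.1]]]'
python3 - <<'E'
from h import *
np.set_printoptions(precision=4,suppress=True)
im=imaging.camera("top");cv2.imwrite("pics/top9.png",im)
hsv=cv2.cvtColor(im,cv2.COLOR_BGR2HSV);m=cv2.inRange(hsv,(0,150,120),(6,255,255));m[:,:300]=0;m[:,380:]=0;m[:280]=0;m[350:]=0
M=cv2.moments(m,True);k=at("top",(M["m10"]/M["m00"],M["m01"]/M["m00"]),.064)[:2]
J=(.5388,.1053,-.0126);c,s=np.cos(J[2]),np.sin(J[2]);print("knob jig",np.array([[c,s],[-s,c]])@(k-J[:2])*1e3)
cv2.imwrite("pics/p6.png",np.hstack([cv2.resize(im[245:365,220:380],(400,300),interpolation=2),cv2.resize(im[100:340,180:500],(400,300))]))
E
```

```text
position: [0.4933, 0.0585, 0.0587]
ft_force: [-1.9, -11.3, 9.1]
clock: 16.5
position: [0.4183, -0.0546, 0.217]
ee_rot: [0.006, 1.0, 0.0, 0.002]
ft_force: [1.2, -1.4, -0.9]
grip_width: 0.449
grasp_force: 0.0
clock: 16.9
position: [0.4168, -0.1546, 0.215]
ee_rot: [0.008, 1.0, 0.0, 0.0]
ft_force: [-0.1, 0.5, 0.8]
grip_width: 0.45
grasp_force: 0.0
knob jig [-46.7043 -47.9671]
```

View pics/p6.png

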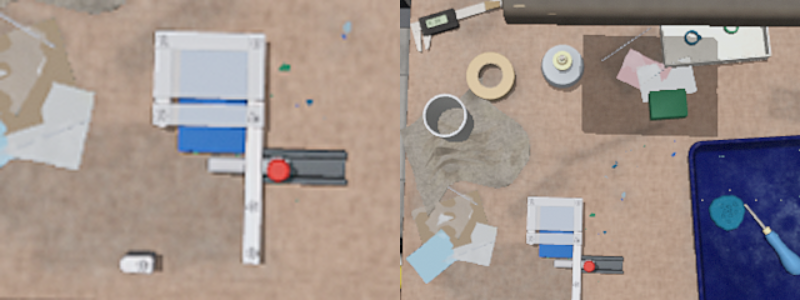

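The block is home, the bolt is shut across its near face (knob at jig y = −48.0 mm, crop pixel (279,170)), and the bystanders look unmoved. Handing in.

```bash
python3 -c "
from h import *
print(order.hand_in())"
```

```text
the job is handed in; nothing more can be done
None
```

The job is handed in: the wax block is home against the end stop, the bolt is fully shut across it, the gripper has let go, and the bystanders look unmoved in the last picture (about 17 s used).

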